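Light the carved ball with the hand lantern

TASK

Lift the hand lantern (it has a carrying handle on top) out of its charging dock, keeping it upright all the way. Hold it in the air, level and steady, with its lens pointing straight at the middle of the round ball carving (not the pointed one) from about 10 cm away, lens to the ball's surface, from whichever side suits you, and finish while still holding it there. Do not touch either carving, and leave the bowl, the mallet and the gouge where they are.

Things in the scene. Friction and masses are not known exactly. Their poses are not given: they have to be found in the camera images.
- lantern: hand lantern, loose, about 0.35 to 0.7 kg, standing upright in the dock: grey battery case 104 x 62 x 66 mm, a round black lamp head of 60 mm diameter on its front end, a handle on top. 128 mm long, 125 mm high in all. Origin: centre of its underside. x points forward out of the lens, z up. The balance point lies 40 mm straight above the origin.
- lantern_handle (a point): centre of the lantern's handle bar, at (-5, 0, 116) mm in the lantern's frame: a straight dark bar along the lantern's x, 110 mm long, 24 mm wide (y), 18 mm thick (z), carried at x = -54 and x = 30 mm by posts 12 mm thick, with 40 mm of free height between bar and case. Best pinched from above across its width, between the posts. Axes as the lantern's.
- lantern_lens (a point): centre of the round glass lens on the lantern's front, at (63, 0, 40) mm in the lantern's frame. The beam leaves along its x axis; axes as the lantern's.
- dock: black charging dock fixed on the bench: a flat tray 150 x 84 mm, floor 8 mm thick, rim rising to 20 mm above the bench; the lantern stands in it with 4 to 6 mm of play. Origin: centre of the underside; x the way that the lens faces at the start.
- ball_center (a point): centre of the carved wooden ball, 70 mm in diameter, on top of a square wooden shaft held upright in a stand; its height above the bench varies (about 140 to 190 mm). The ball is the target of the lantern.
- ball_carving: the whole ball carving, fixed in its stand: 38 mm square shaft with a 46 mm collar and the ball on top. Origin on the shaft's axis, 100 mm below the ball's centre. z up.
- spire_carving: the other carving, same wood and shaft but ending in a point like a bud, fixed in the other stand: origin on the shaft's axis; greatest diameter 68 mm at 88 mm above the origin, its point 158 mm above the origin. Not to be touched.
- stand_a: fixed steel stand under the ball carving: foot plate 110 x 110 x 16 mm with a 60 mm square socket up to 66 mm high and a clamp screw with a knob that reaches 63 mm out on its x side. Origin: centre of the underside.
- stand_b: fixed steel stand, the same, under the spire carving. Origin: centre of the underside.
- bowl: loose turned wooden bowl, 110 mm in diameter, 55 mm high. Origin: centre of the underside.
- mallet: loose carver's mallet lying on the bench along its x: head 80 mm thick and 100 mm long centred at x = 60 mm, handle to x = -113 mm. Origin under the axis, on the bench.
- gouge: loose carving gouge lying along its x, wooden handle to x = -115 mm, steel blade to x = 115 mm, 24 mm thick. Origin on the bench.

How it is judged (in metres and radians):
On the way:
1. the lantern is lifted clear of its dock, upright, held by the fingers (height (world z) of lantern above 0.035 m and angle between lantern's own z axis and vertical below 0.2 rad and contact force between lantern and the fingers above 1 N and contact force between lantern and dock below 0.2 N), for 0.2 s.
At the end, for the whole second after the job is handed in: Held in the air by the gripper alone, still, underside over 60 mm up, level within 0.12 rad; the ball's centre within 20 mm sideways and in height of the lens axis and 95 to 180 mm ahead of the lens; bowl, mallet and gouge within 30 mm of their start (height (world z) of lantern above 0.06 m and angle between lantern's own z axis and vertical below 0.12 rad and x of ball_center in the frame of lantern_lens between 0.095 and 0.18 m and y of ball_center in the frame of lantern_lens between -0.02 and 0.02 m and z of ball_center in the frame of lantern_lens between -0.02 and 0.02 m and linear speed of lantern below 0.03 m/s and angular speed of lantern below 0.15 rad/s and contact force between lantern and the fingers above 1 N and contact force between lantern and dock below 0.2 N and contact force between lantern and stand_a below 0.2 N and contact force between lantern and stand_b below 0.2 N and contact force between lantern and ball_carving below 0.2 N and contact force between lantern and spire_carving below 0.2 N and contact force between lantern and bowl below 0.2 N and contact force between lantern and mallet below 0.2 N and contact force between lantern and gouge below 0.2 N and distance of each of bowl, mallet, gouge from where it was at the start of the episode below 0.03 m); the arm keeps its last pose, push and grip.
It fails at once if a carving is touched (more than 1.5 N) (contact force between any of ball_carving, spire_carving and anything else above 1.5 N).
It fails at once if the lantern is tipped by more than 0.4 rad (angle between lantern's own z axis and vertical above 0.4 rad).
It fails at once if the bowl, mallet or gouge is moved by more than 30 mm (distance of any of bowl, mallet, gouge from where it was at the start of the episode above 0.03 m).
It also fails if it takes over 34 s, if anything falls off the work surface, if the arm or the gripper's body presses on something with over 40 N, if the wrist force passes 120 N, or if a joint passes its speed limit or range.

ROBOT

A 6-joint arm with a two-finger parallel gripper is mounted at the origin on the work surface. World frame = base frame: x ahead of the robot, y to its left, z up, the work surface at z = 0. Lengths are in mm, angles in degrees, forces in N, time in s.
With the tool pointing down it reaches from about 300 to 850 mm from the base axis. Payload 4.2 kg.
Tool frame: the origin (TCP) lies midway between the tips of the shut fingers; the grasp point (between the pads) lies 19 mm behind it; z points along the fingers, y is the line along which they close (so a half turn about z gives the same grasp; the last joint's range is limited). The gripper opens to 91 mm and grips with 3 to 60 N. Pads are 32 mm wide; open, the fingers measure 118 mm over their backs; the gripper's body (76 mm by 178 mm) begins 60 mm behind the grasp point.
Start: joints at [-67.895, 18.312, 89.639, -0, 72.044, -1.146], TCP at [226.988, -528.318, 213.976] pointing down, gripper open.
Joint ranges: [-177.97, 177.97], [-48.28, 115.42], [12.27, 149.76], [-77.06, 257.06], [2.81, 150.46], [-146.56, 146.56]. Speed limits (degrees/s): [147.25, 147.25, 180, 180, 180, 180].

INTERFACE

Orientations are given as [roll, pitch, yaw] about the fixed x, y, z axes, in that order (R = Rz(yaw) Ry(pitch) Rx(roll)).
In Python, from workcell import env gives the robot as it stands.
- The arm moves only by the shell command python3 -m jog 'ROWS' [FORCE]. ROWS is a JSON object of lists of equal length, an entry for each row: "jaw": the finger opening in mm, from 0 to 91.2; "slide": the shift along the tool's x, y, z in units of 30 mm (1.0 is 30 mm), a list of three; "spin": the turn about the tool's z in units of 8 degrees (1.0 is 8 degrees). In form: {"jaw": [jaw, ...], "slide": [[dx, dy, dz], ...], "spin": [spin, ...]}. A call has 1 to 10 rows; each row shifts and turns the commanded pose from where the row before left it, along the tool's axes as they then stand; what a row does not reach is not made up. A row lasts 1/10 s, in which the tool goes at most 50 mm and 8.59 degrees, less where a joint would pass 70% of its speed; a pose out of reach is approached as far as the arm can. A call is refused whole if a number of a shift passes 1 or a number of a turn 1, either way. A call with a gripper value outside its range is refused whole. The fingers move at their own pace and stop on an object; FORCE is the grip in N (left out, the last holds). Time passes only in rows, so rows that do not move let the fingers close. It gives the time, the measured TCP pose, the force, the opening and the grip force at its end, in the units of the state.
- env.state(): the state, without advancing time (a new reading comes with each control period).
- env.grab_frame(name): name is "scene" or "top" or "wrist"; returns the picture (480x640x3 uint8, red, green, blue); there is no depth.
- env.camera_model(name): a dict with "fx", "fy", "cx", "cy" (pixels), "camera_from_world" (4x4, takes a point from world to camera coordinates). Camera axes: x right, y up, looking along -z (the intrinsics and any distortion apply to the point x, -y, -z); pixel columns grow to the right and rows downward; lengths in mm; the calibration is good to about 2 mm. A picture is of the moment at which its call begins: read the wrist's pose just before it. camera_model takes no time and is no camera call; for the wrist camera it gives the pose at the moment of the call.
- env.job_done(): hands the job in; it is judged then, once.
The state is a dict: "time_s": time; "qpos": joint angles; "qvel": joint speeds; "effort": joint torques, N m; "ee_pos": TCP position; "ee_rot": TCP orientation; "force": force on the tool from outside, world axes, zero at the start; "torque": the same for the moment, N m; "gripper_width": finger opening in mm; "gripper_force": force on a finger pad.
Only numpy, scipy, OpenCV 4.12 (cv2) and the standard library are available. Lean on these libraries where they do the work, as an engineer would, in place of code of your own. Each camera call takes 0.05 s, during which the arm holds its last target. There are 200 camera calls.

## Working session

There is one attempt and no reset: what is moved stays moved. The work goes in short steps, Python scripts to look and compute and a shell command to move; the robot and the scene stay as the last step left them, time stands still between calls to the robot, and variables do not carry over. Pictures are saved under pics/ and viewed, at most 10 in all, crops included, and the job is handed in when it is done.

```bash
mkdir -p pics; python3 - <<'E'
from workcell import env
import cv2
s=env.state();print(s['time_s'],s['ee_pos'],s['ee_rot'],s['gripper_width'])
for n in ("scene","top"):
    cv2.imwrite(f"pics/{n}.png",env.grab_frame(n)[:,:,::-1]);m=env.camera_model(n);print(m)
E
```

```text
0.0 [ 226.77357034 -527.83741201  213.11981943] [-1.79898607e+02 -5.57488488e-04  2.32500489e+01] 91.36281148312908
{'fx': 598.3579533823732, 'fy': 598.3579533823732, 'cx': 323.34742898542765, 'cy': 234.4254072381227, 'camera_from_world': array([[-8.74146383e-01,  4.85438690e-01,  1.47438108e-02,
         4.82325558e+02],
       [-3.55634643e-01, -6.60487929e-01,  6.61271272e-01,
         1.04098087e+02],
       [ 3.30744769e-01,  5.72804481e-01,  7.50001950e-01,
        -1.70769311e+03],
       [ 0.00000000e+00,  0.00000000e+00,  0.00000000e+00,
         1.00000000e+00]])}
{'fx': 617.3310980534724, 'fy': 617.3310980534724, 'cx': 316.8472283527691, 'cy': 247.66330399974535, 'camera_from_world': array([[-2.40902013e-02, -9.99389410e-01, -2.53075131e-02,
         1.08544871e+01],
       [ 9.90262517e-01, -2.73268900e-02,  1.36504168e-01,
        -5.57847461e+02],
       [-1.37112396e-01, -2.17726687e-02,  9.90316183e-01,
        -1.22880448e+03],
       [ 0.00000000e+00,  0.00000000e+00,  0.00000000e+00,
         1.00000000e+00]])}
```

View pics/scene.png

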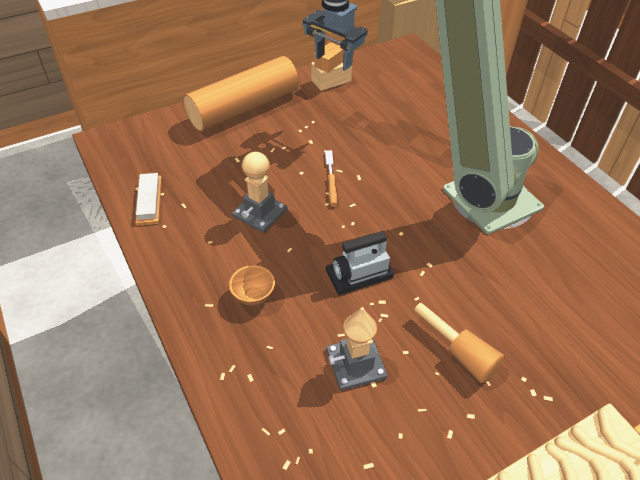

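View pics/top.png

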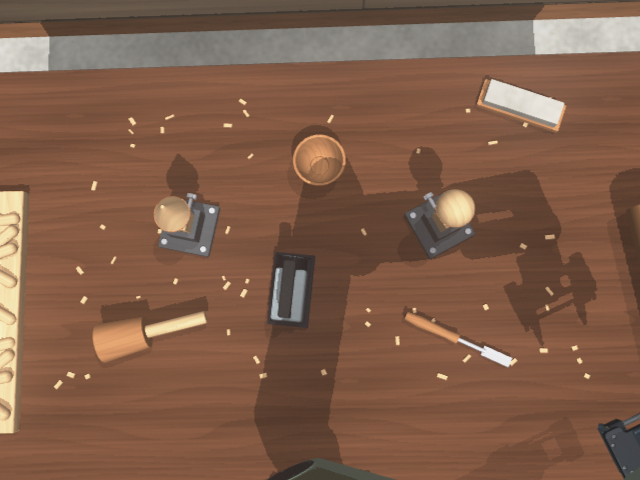

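The ball is near scene (256,165) and top (455,209). The lantern sits in its dock near scene (362,262) and top (290,290), lens towards +x (up in the top view). The spire is at top (173,214).

```bash
python3 - <<'E'
import cv2,numpy as np
a=cv2.imread('pics/top.png')[240:340,250:350];b=cv2.imread('pics/scene.png')[220:300,315:415]
c=cv2.imread('pics/top.png')[170:270,390:490];d=cv2.imread('pics/scene.png')[140:240,210:310]
b=cv2.copyMakeBorder(b,0,20,0,0,0)
f=lambda i:cv2.resize(i,(400,300) if 0 else (300,300),interpolation=cv2.INTER_CUBIC)
im=np.vstack([np.hstack([f(a),f(b)]),np.hstack([f(c),f(d)])])
for k in range(0,600,30):
    cv2.line(im,(k,0),(k,4),(255,255,255),1);cv2.line(im,(0,k),(4,k),(255,255,255),1);cv2.line(im,(300,k),(304,k),(255,255,255),1);cv2.line(im,(k,300),(k,304),(255,255,255),1)
cv2.imwrite('pics/crop.png',im)
E
```

```text
(no output)
```

View pics/crop.png

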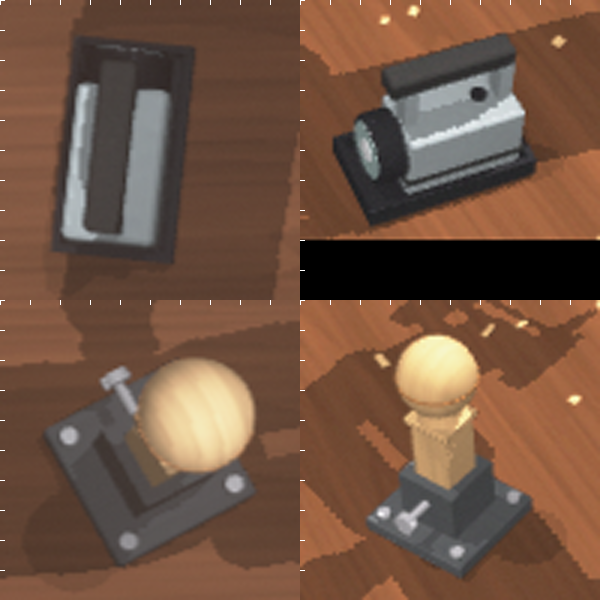

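```bash
cat > h.py <<'E'
import numpy as np
from workcell import env
def ray(n,u,v):
    m=env.camera_model(n);T=m['camera_from_world'];R=T[:3,:3];o=-R.T@T[:3,3]
    d=R.T@np.array([(u-m['cx'])/m['fx'],-(v-m['cy'])/m['fy'],-1]);return o,d/np.linalg.norm(d)
def plane(n,u,v,z):
    o,d=ray(n,u,v);return o+d*(z-o[2])/d[2]
def tri(*obs):
    A=np.zeros((3,3));b=np.zeros(3);rs=[ray(*x) for x in obs]
    for o,d in rs:
        P=np.eye(3)-np.outer(d,d);A+=P;b+=P@o
    p=np.linalg.solve(A,b);return p,[np.linalg.norm(np.cross(p-o,d)) for o,d in rs]
def proj(n,p):
    m=env.camera_model(n);T=m['camera_from_world'];q=T[:3,:3]@p+T[:3,3]
    return m['cx']+m['fx']*q[0]/-q[2],m['cy']-m['fy']*q[1]/-q[2]
E
python3 - <<'E'
from h import *
np.set_printoptions(precision=1,suppress=True)
print('ball',tri(('top',455,208.3),('scene',255.7,165)))
f=plane('top',289,260.3,133);r=plane('top',284.7,317.7,133);c=(f+r)/2
print(f,r,np.linalg.norm(f-r),c,np.degrees(np.arctan2(f[1]-r[1],f[0]-r[0])))
print(proj('scene',f),proj('scene',r),'seen',(343.7,245.3),(386,234.3))
print('spire',plane('top',173,214,200),'bowl',plane('top',319,160,55), 'mallet handle end',plane('top',205,318,30),'gouge',plane('top',405,316,12),'foot',plane('top',440,230,16))
E
```

```text
ball (array([ 605.7, -262.5,  173.9]), [np.float64(0.6845472662993338), np.float64(0.6845472662993759)])
[522.1  47.7 133. ] [414.3  57.7 133. ] 108.34763458706264 [468.2  52.7 133. ] -5.292374065149773
(np.float64(345.03082044720225), np.float64(245.1143119277929)) (np.float64(385.8430473529795), np.float64(231.67208013295132)) seen (343.7, 245.3) (386, 234.3)
spire [604.3 252.2 200. ] bowl [738.3 -12.8  55. ] mallet handle end [420.3 228.7  30. ] gouge [ 414.7 -180.9   12. ] foot [ 591.2 -261.    16. ]
```

```bash
python3 -m jog '{"jaw":[91,91,91,91,91,91,91,91],"slide":[[0.4,-0.4,0],[0.95,-0.91,-0.1],[0.95,-0.91,-0.1],[0.95,-0.91,-0.1],[0.95,-0.91,-0.1],[0.95,-0.91,0],[0.95,-0.91,0],[0.95,-0.91,0]],"spin":[0,0,0,0,0,0,0,0]}'
python3 -m jog '{"jaw":[91,91,91,91,91,91,91,91,91,91],"slide":[[0.95,-0.91,0],[0.95,-0.91,0],[0.95,-0.91,0],[0.95,-0.91,0],[0.95,-0.91,0],[0.95,-0.91,0],[0.95,-0.9,0],[0.85,-0.8,0],[0.6,-0.5,0],[0,0,0]],"spin":[0,0,0,0,0,0,0,0,0,0]}'
python3 -m jog '{"jaw":[91,91,91,91,91,91,91,91,91,91],"slide":[[0,0,0],[0,0,0],[0,0,0],[0,0,0],[0,0,0],[0,0,0],[0,0,0],[0,0,0],[0,0,0],[0,0,0]],"spin":[-1,-1,-1,-1,-1,-1,-1,-1,-1,-1]}'
python3 -m jog '{"jaw":[91,91,91,91,91,91,91,91,91,91],"slide":[[0,0,0],[0,0,0],[0,0,0],[0,0,0],[0,0,0],[0,0,0],[0,0,0],[0,0,0],[0,0,0],[0,0,0]],"spin":[-1,-1,-1,-1,-1,-1,-1,-1,-0.94,0]}'
python3 - <<'E'
from h import *
import cv2
s=env.state();print(s['time_s'],s['ee_pos'],s['ee_rot'],s['qpos'])
cv2.imwrite('pics/w1.png',env.grab_frame('wrist')[:,:,::-1])
c=np.array([468.2,52.7,133.]);d=np.array([.9957,-.092,0]);n=np.array([.092,.9957,0])
print([np.round(proj('wrist',c+a*d+b*n)) for a,b in((0,0),(55,12),(55,-12),(-55,12),(-55,-12))])
E
```

```text
time_s: 0.9
ee_pos: [341.0, -255.5, 225.9]
ee_rot: [-180.0, -0.0, 23.2]
force: [0.4, 0.3, -0.2]
gripper_width: 90.9
gripper_force: 0.0
time_s: 1.9
ee_pos: [473.6, 51.7, 225.6]
ee_rot: [-179.9, -0.0, 23.5]
force: [-0.2, 0.4, -0.7]
gripper_width: 91.3
gripper_force: 0.0
time_s: 2.9
ee_pos: [472.3, 48.3, 225.8]
ee_rot: [-179.9, 0.0, 103.5]
force: [-0.3, 0.2, -0.2]
gripper_width: 91.3
gripper_force: 0.0
time_s: 3.9
ee_pos: [472.5, 48.3, 225.8]
ee_rot: [-180.0, -0.0, 174.7]
force: [0.4, 0.2, 0.2]
gripper_width: 90.9
gripper_force: 0.0
3.9 [472.47351821  48.34414181 225.84332232] [-1.79975562e+02 -4.51540756e-02  1.74720215e+02] [ 4.46640348e+00  8.81553693e+00  1.00781578e+02 -1.74469299e-02
  7.04515253e+01 -8.02479760e+01]
[array([324., 235.]), array([338., 298.]), array([310., 298.]), array([340., 164.]), array([308., 164.])]
```

View pics/w1.png

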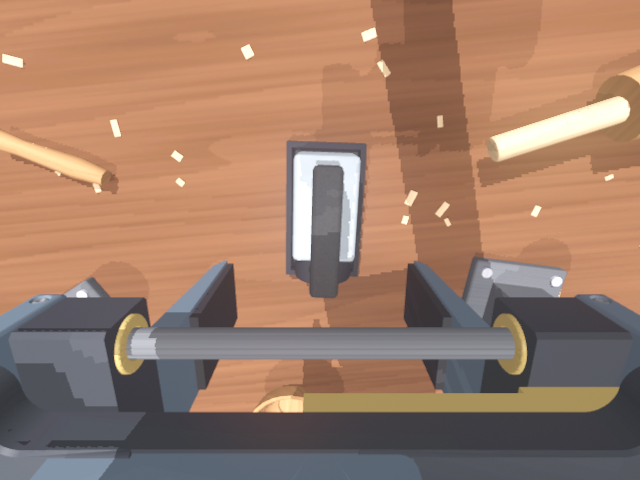

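The wrist view shows the handle bar from (328,166) to (324,297), so the lantern is about 1.7° more yawed and 1.6 mm further to +y than estimated. I'll correct for that and descend.

```bash
python3 -m jog '{"jaw":[91,91,91,91,91,91,91,91,91],"slide":[[0,0.17,0],[0,0,0.6],[0,0,0.8],[0,0,0.8],[0,0,0.6],[0,0,0.5],[0,0,0.4],[0,0,0.34],[0,0,0]],"spin":[0.2,0,0,0,0,0,0,0,0]}'
python3 -m jog '{"jaw":[10,10,10,10,10,10,10,10,10,10],"slide":[[0,0,0],[0,0,0],[0,0,0],[0,0,0],[0,0,0],[0,0,0],[0,0,0],[0,0,0],[0,0,0],[0,0,0]],"spin":[0,0,0,0,0,0,0,0,0,0]}' 35
```

```text
time_s: 4.85
ee_pos: [472.9, 53.7, 103.6]
ee_rot: [-180.0, -0.2, 173.1]
force: [-0.6, -0.2, 0.5]
gripper_width: 90.8
gripper_force: 0.0
time_s: 5.85
ee_pos: [474.1, 53.7, 104.7]
ee_rot: [-180.0, -0.0, 173.2]
force: [0.4, -0.5, 0.6]
gripper_width: 23.7
gripper_force: 35.0
```

```bash
python3 -m jog '{"jaw":[10,10,10,10,10,10,10,10,10,10],"slide":[[0,0,-0.1],[0,0,-0.2],[0,0,-0.3],[0,0,-0.4],[0,0,-0.5],[0,0,-0.6],[0,0,-0.6],[0,0,-0.6],[0,0,-0.5],[0,0,-0.3]],"spin":[0,0,0,0,0,0,0,0,0,0]}' 45
python3 -m jog '{"jaw":[10,10,10,10],"slide":[[0,0,-0.1],[0,0,0],[0,0,0],[0,0,0]],"spin":[0,0,0,0]}'
python3 - <<'E'
from h import *
import cv2
s=env.state();print(s['ee_pos'],s['ee_rot'],s['torque'])
a=env.grab_frame('scene')[100:340,220:460,::-1]
b=env.grab_frame('wrist')[:,:,::-1]
cv2.imwrite('pics/l.png',np.hstack([cv2.resize(a,(400,400)),cv2.resize(b,(400,300))[:].copy() if 0 else cv2.copyMakeBorder(cv2.resize(b,(400,300)),0,100,0,0,0)]))
E
```

```text
time_s: 6.85
ee_pos: [474.4, 54.0, 229.4]
ee_rot: [180.0, 0.1, 173.2]
force: [-0.0, 0.1, -4.9]
gripper_width: 23.2
gripper_force: 45.0
time_s: 7.25
ee_pos: [473.6, 53.9, 229.9]
ee_rot: [-180.0, -0.1, 173.2]
force: [-0.2, 0.1, -5.1]
gripper_width: 23.8
gripper_force: 45.0
[473.63934533  53.86532433 229.88329359] [-1.79974730e+02 -1.03790556e-01  1.73166347e+02] [ 0.08311146 -0.15167003  0.04210295]
```

View pics/l.png

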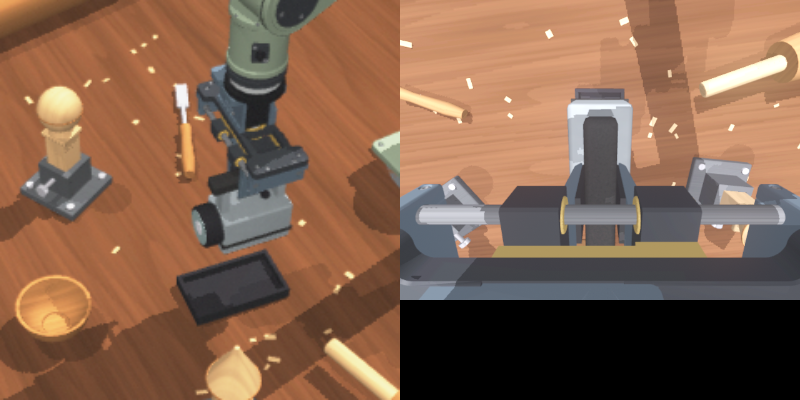

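The lantern is lifted and level in the scene crop (dock empty at (235,285)), pinched between the posts. Next I turn it to face the ball and drive forward.

```bash
python3 -m jog '{"jaw":[10,10,10,10,10,10,10,10,10,10],"slide":[[0,0,0],[0,0,0],[0,0,0],[0,0,0],[0,0,0],[0,0,0],[0,0,0],[0,0,0],[0,0,0],[0,0,0]],"spin":[0.4,0.8,0.9,1,1,1,1,0.8,0.6,0]}'
python3 -m jog '{"jaw":[10,10,10,10,10,10,10,10,10,10],"slide":[[-0.2,0,0],[-0.4,-0.05,0],[-0.6,0,0],[-0.7,0,0],[-0.7,0,0],[-0.7,0,0],[-0.6,0,0],[-0.5,0,0],[-0.3,0,0],[-0.1,0,0]],"spin":[0,0,0,0,0,0,0,0,0,0]}'
python3 -m jog '{"jaw":[10,10,10,10,10],"slide":[[0,0,0],[0,0,0],[0,0,0],[0,0,0],[0,0,0]],"spin":[0,0,0,0,0]}'
python3 - <<'E'
from h import *
import cv2
s=env.state();p=s['ee_pos'];y=np.radians(s['ee_rot'][2]+180);print(p,s['ee_rot'])
B=np.array([605.7,-262.5]);d=B-p[:2];x=np.array([np.cos(y),np.sin(y)])
print('ahead of lens',d@x-63,'side',d@[-x[1],x[0]])
t=env.grab_frame('top')[150:390,250:490,::-1];a=env.grab_frame('scene')[60:300,190:430,::-1]
cv2.imwrite('pics/f.png',np.hstack([cv2.resize(a,(400,400)),cv2.resize(t,(400,400))]))
X=np.r_[x,0]
L=np.r_[p[:2],133.7]+63*X+[0,0,40]
print('lens px',proj('scene',L),proj('top',L))
E
```

```text
time_s: 8.35
ee_pos: [474.0, 53.9, 230.4]
ee_rot: [-180.0, -0.0, 113.2]
force: [0.2, -0.3, -6.1]
gripper_width: 23.5
gripper_force: 45.0
time_s: 9.35
ee_pos: [529.7, -80.1, 230.5]
ee_rot: [-180.0, 0.0, 113.1]
force: [0.1, 1.2, -6.9]
gripper_width: 23.6
gripper_force: 45.0
time_s: 9.85
ee_pos: [529.4, -78.7, 230.9]
ee_rot: [180.0, 0.0, 113.2]
force: [0.6, -0.3, -5.6]
gripper_width: 23.7
gripper_force: 45.0
[529.36030128 -78.6866625  230.85094641] [1.79991833e+02 6.82792913e-03 1.13202434e+02]
ahead of lens 136.02264545926818 side -2.253716783363845
lens px (np.float64(296.5842720183652), np.float64(188.87219882909807)) (np.float64(387.67050032688934), np.float64(237.61993493809553))
```

View pics/f.png

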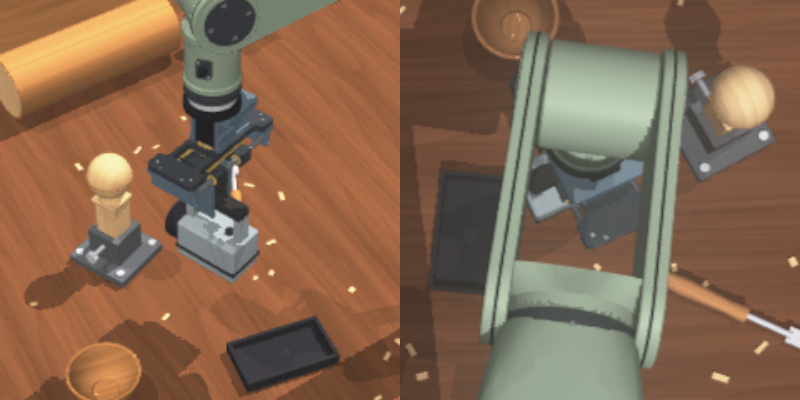

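The lamp head sits at scene crop (175,218), against a predicted (178,215), and it faces the ball at (110,173). The pose works out to 136 mm from lens to ball centre, 2 mm to the side and 1 mm in height.

```bash
python3 -c "
from workcell import env
print(env.job_done())"
```

```text
the job is handed in; nothing more can be done
None
```

I lifted the lantern upright out of its dock and handed the job in while still holding it level, about 100 mm from the ball's surface; by my measurements the lens is within about 2 mm of centre, but no verdict was returned.

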